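# Find the flush release on the back of a patient monitor and open its battery door

### The arm

A 6-joint arm with a two-finger parallel gripper is mounted at the origin on the work surface. World frame = base frame: x ahead of the robot, y to its left, z up, the work surface at z = 0. Lengths are in m, angles in rad, forces in N, time in s.
With the tool pointing down it reaches from about 0.3 to 0.775 m from the base axis. Payload 14.6 kg.
Tool frame: the origin (TCP) lies at the very end of the fingers, on their centre line; the grasp point (between the pads) lies 19 mm behind it (env.grip_point_offset is the z of the grasp point in the tool frame, in m); z points along the fingers, y is the direction in which the jaws open and shut (so a half turn about z gives the same grasp; the last joint's range is limited). The gripper opens to 94 mm and grips with 3 to 60 N. Pads are 16 mm wide; open, the fingers measure 119 mm over their backs; the gripper's body (75 mm by 177 mm) begins 78 mm behind the grasp point.
Start: joints at [1.146, 0.3, 1.521, -0, 1.321, -0.067], TCP at [0.193, 0.515, 0.205] pointing down, gripper open.
Joint ranges: [-3.03, 3.03], [-0.79, 2.21], [0.23, 2.52], [-1.04, 4.18], [0, 3.07], [-2.55, 2.55]. Speed limits (rad/s): [2.22, 2.22, 2.57, 3.14, 3.14, 3.14].

### API

Orientations are given as [roll, pitch, yaw] about the fixed x, y, z axes, in that order (R = Rz(yaw) Ry(pitch) Rx(roll)).
In Python, from cell import env gives the robot as it stands.
- The arm moves only by the tool arm_command, never from a script. Its argument "steps" is text: rows parted by semicolons, each of 7 numbers parted by spaces: the closure, from -1 (fully open) to 1 (shut), so that 0 is half open, then the shift along the tool's x, y, z in cm, then the turn, a rotation vector about the tool's x, y, z in degrees. In form: jaw dx dy dz wx wy wz; .... A call has 1 to 5 rows; each row is the pose to reach, as a shift and turn from the pose commanded when the call began, along the tool's axes at that moment; what a row does not reach only later rows make up. A row lasts 1/8 s, in which the tool goes at most 62.5 mm and 10.7 degrees, less where a joint would pass 70% of its speed; a pose out of reach is approached as far as the arm can. A call with a gripper value outside its range is refused whole. The fingers move at their own pace and stop on an object; "grip_force" is the grip in N (left out, the last holds). Time passes only in rows, so rows that repeat a pose let the fingers close. It gives the time, the measured TCP pose, the force and the opening at its end, in the units of the state.
- env.get_state(): the state, without advancing time (a new reading comes with each control period).
- env.grab_frame(name): name is "side" or "top" or "wrist"; returns the picture (384x512x3 uint8, red, green, blue); there is no depth.
- env.camera_info(name): a dict with "K" (3x3 intrinsics, pixels), "k1" (the pictures are not rectified: a ray, as slopes to the right and down, at radius r is drawn at 1 + k1 r^2 times it, then the intrinsics apply), "pose" (4x4, takes a point from camera to world coordinates); the wrist camera has in their place "tool_from_camera" (4x4, takes a point from camera to tool coordinates, whose origin is the TCP and whose axes are the flange's). Camera axes: x right, y down, z forward; pixel columns grow to the right and rows downward; lengths in m; the calibration is good to about 2 mm. A picture is of the moment at which its call begins: read the wrist's pose just before it. camera_info takes no time and is no camera call.
- env.finish_job(): hands the job in, once; it reports no verdict.
The state is a dict: "t": time; "q": joint angles; "qvel": joint speeds; "joint_torque": joint torques, N m; "ee_pos": TCP position; "orientation": TCP orientation; "wrist_force": force on the tool from outside, world axes, zero at the start; "wrist_torque": the same for the moment, N m; "grip_width": finger opening in m.
Only numpy, scipy, OpenCV 4.12 (cv2) and the standard library are available. Lean on these libraries where they do the work, as an engineer would, in place of code of your own. Each camera call takes 0.05 s, during which the arm holds its last target.

### The job

The patient monitor lies face down for a battery change. Feel along the flat release panel on its back, without leaning hard on it, for the flush recessed button, and press the button in so that the battery door springs up; then push the door with a finger all the way back to its stop, where it stays by itself. Nothing is to be picked up: leave the battery lying in its bay and the things around the monitor where they are.

Things in the scene. Friction and masses are not known exactly. Their poses are not given: they have to be found in the camera images.
- monitor: Grey monitor, 240 (its x) by 320 mm (its y), fixed, face down on a black pad 300 x 380 x 8 mm. Origin: on the table under its centre; x towards its black carrying handle, z up. Its flat back is up, at z = 120 mm. Along the edge far from the handle lies the release panel; next to it, towards the handle, the battery door (x -46 to 43, y -84 to 84 mm), flush with the back.
- release_panel_mid (a point): Centre of the release panel, on its surface, fixed to the monitor (x = -83, y = 0, z = 118 mm in its frame). A rigid flat strip 44 mm wide (monitor x), 136 mm long (monitor y), sunk 2 mm below the back. The release button is on its centre line, up to 38 mm either way of this point along monitor y; where differs from unit to unit and is not reported: find it by touch or by its outline.
- release (a joint): Travel of the button, m: 0 out, 0.005 fully in. A 42 (monitor y) x 31 mm (monitor x) rectangle of the same grey plastic, its face 1.5 mm below the release panel, in a close-fitting opening 44 x 33 mm. It starts to give at 3 N, lets the door go at 3 mm (5 N), is fully in at 6.3 N and springs back out when let go.
- battery_door (a joint): Angle of the door, rad: 0 shut and latched, 1.1 sprung up after release, 1.95 back at its stop. A 60 g flap 168 (monitor y) x 88 x 4 mm, hinged on its edge nearest the handle; the edge next to the release panel rises. Its spring lifts it to 1.1 only; beyond, it swings freely (under 1 N), falls back to 1.1 if let go before upright (1.57), and past upright sinks slowly onto the stop.
- door_hinge (a point): Middle of the door's hinge line, which runs along the monitor's y; x = 43 mm, y = 0, z = 118 mm in the monitor's frame.
- door_edge (a point): Middle of the door's free edge, 89 mm from the hinge line; moves with the door.
- battery: Black battery pack 74 x 150 x 24 mm, 0.4 kg, lying loose in the bay under the door, its top 11 mm below the back. Origin: centre of its underside.
- spare_battery: A like pack, 74 x 150 x 24 mm, lying on the table on the monitor's +y side. Origin: centre of its underside. Bystander.
- gel_bottle: White squeeze bottle with a nozzle cap, 52 mm across, 165 mm tall, standing on the monitor's -y side. Origin: centre of its underside. Bystander.
- electrode_carton: Brown carton 90 x 140 x 60 mm on the monitor's -y side. Origin: centre of its underside. Bystander.

How it is judged:
On the way, in this order (a step that is already met when the one before it is completed fails the run):
1. the release button is pressed in while the door is still down (value of joint release above 0.0025 m and value of joint battery_door below 0.5 rad).
2. the battery door has sprung up (value of joint battery_door above 0.9 rad).
3. the door is pushed back past upright (value of joint battery_door above 1.7 rad).
At the end, for the whole second after the job is handed in: The battery door rests fully back (over 1.85 rad), the release button has sprung back out (under 1 mm), the battery still lies in its bay (within 15 mm) and the three things around the monitor are within 20 mm of where they stood (value of joint battery_door above 1.85 rad and value of joint release below 0.001 m and distance of battery from where it was at the start of the episode below 0.015 m and distance of each of spare_battery, gel_bottle, electrode_carton from where it was at the start of the episode below 0.02 m); the robot touches nothing.
It fails at once if the battery is lifted or shifted in its bay by more than 15 mm (distance of battery from where it was at the start of the episode above 0.015 m).
It fails at once if a thing beside the monitor is lifted, knocked or shifted by more than 20 mm (distance of any of spare_battery, gel_bottle, electrode_carton from where it was at the start of the episode above 0.02 m).
It fails at once if a finger leans on the monitor's back or the release panel with more than 80 N (contact force between the fingers and monitor above 80 N or contact force between the fingers and release_panel_c0 above 80 N or contact force between the fingers and release_panel_c1 above 80 N or contact force between the fingers and release_panel_c2 above 80 N or contact force between the fingers and release_panel_c3 above 80 N).
It also fails if it takes over 58 s, if anything falls off the work surface, if the arm or the gripper's body presses on something with over 40 N, if the wrist force passes 120 N, or if a joint passes its speed limit or range.

## Working session

There is one attempt and no reset: what is moved stays moved. The work goes in short steps, Python scripts to look and compute and a tool call to move; the robot and the scene stay as the last step left them, time stands still between calls to the robot, and variables do not carry over. Pictures are saved under pics/ and viewed, and the job is handed in when it is done.

Besides the shell and the picture viewer there is one more tool, called after "Call:" in YAML: its name, and indented under it one key for each argument. arm_command: Moves the arm, as the interface text tells. Its arguments: {"type":"object","properties":{"steps":{"type":"string"},"grip_force":{"type":"number"}},"required":["steps"]}

```bash
mkdir -p pics; ls; python3 - <<'E'
from cell import env
import cv2
s=env.get_state()
for k,v in s.items(): print(k,v)
for n in ("side","top","wrist"):
    im=env.grab_frame(n); cv2.imwrite(f"pics/{n}0.png",im[:,:,::-1])
    print(n,env.camera_info(n))
E
```

```text
pics
t 0.0
q [ 1.14636819e+00  3.00483211e-01  1.52158168e+00  8.11437255e-06
  1.32069173e+00 -6.66001128e-02]
qvel [ 0.00127949 -0.00119505  0.00046455  0.00152538  0.00139514  0.00188543]
joint_torque [-1.59071191e-03 -5.31804907e+01 -3.52754045e+01  7.08976854e-02
  2.42051360e-02 -5.25964424e-05]
ee_pos [0.19252535 0.51492396 0.20487943]
orientation [-3.14043179e+00 -8.53053053e-05  2.78376256e+00]
wrist_force [ 0.47770673 -0.26117288 -0.18961708]
wrist_torque [0.02935749 0.01314973 0.02598658]
grip_width 0.0940186124890489
side {'K': array([[486.86408891,   0.        , 258.60541385],
       [  0.        , 486.86408891, 193.44402533],
       [  0.        ,   0.        ,   1.        ]]), 'k1': -0.20266755098688088, 'pose': array([[ 0.99301529, -0.0754759 ,  0.0906864 ,  0.47335716],
       [-0.11650448, -0.74867222,  0.65262287, -0.69073887],
       [ 0.01863709, -0.65862986, -0.75223625,  0.91512491],
       [ 0.        ,  0.        ,  0.        ,  1.        ]])}
top {'K': array([[402.24801436,   0.        , 256.0974191 ],
       [  0.        , 402.24801436, 197.18955176],
     
[... 186 characters left out ...]
3052,  0.04669953],
       [ 0.00423741, -0.03394781, -0.99941462,  1.01226667],
       [ 0.        ,  0.        ,  0.        ,  1.        ]])}
wrist {'K': array([[289.96189292,   0.        , 257.55407145],
       [  0.        , 289.96189292, 190.17711917],
       [  0.        ,   0.        ,   1.        ]]), 'k1': -0.03666866644788765, 'tool_from_camera': array([[ 9.23586510e-04, -9.59982010e-01, -2.80060149e-01,
         8.10561101e-02],
       [ 9.99999503e-01,  7.81317745e-04,  6.19635002e-04,
        -2.57663309e-04],
       [-3.76022490e-04, -2.80060582e-01,  9.59982254e-01,
        -1.79646828e-01],
       [ 0.00000000e+00,  0.00000000e+00,  0.00000000e+00,
         1.00000000e+00]])}
```

View pics/top0.png

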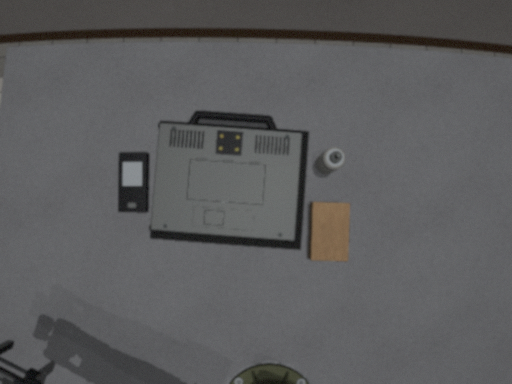

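View pics/side0.png

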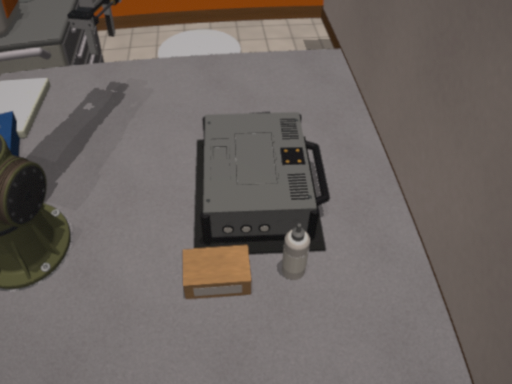

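View pics/wrist0.png

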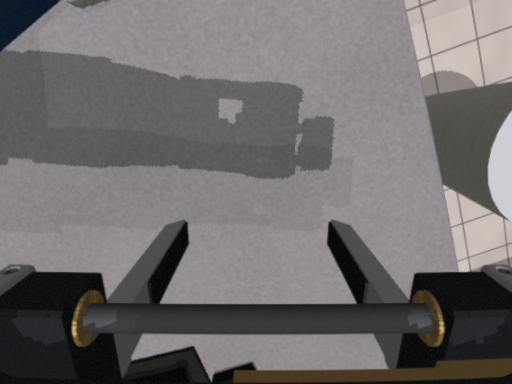

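```bash
python3 - <<'E'
import cv2
a=cv2.imread("pics/top0.png")[110:255,140:320]
a=cv2.resize(a,None,fx=4,fy=4,interpolation=cv2.INTER_CUBIC)
a=cv2.convertScaleAbs(a,alpha=2,beta=-40)
cv2.imwrite("pics/topc.png",a)
a=cv2.imread("pics/side0.png")[105:245,190:335]
a=cv2.resize(a,None,fx=4,fy=4,interpolation=cv2.INTER_CUBIC)
a=cv2.convertScaleAbs(a,alpha=2,beta=-40)
cv2.imwrite("pics/sidec.png",a)
E
```

```text
(no output)
```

View pics/topc.png

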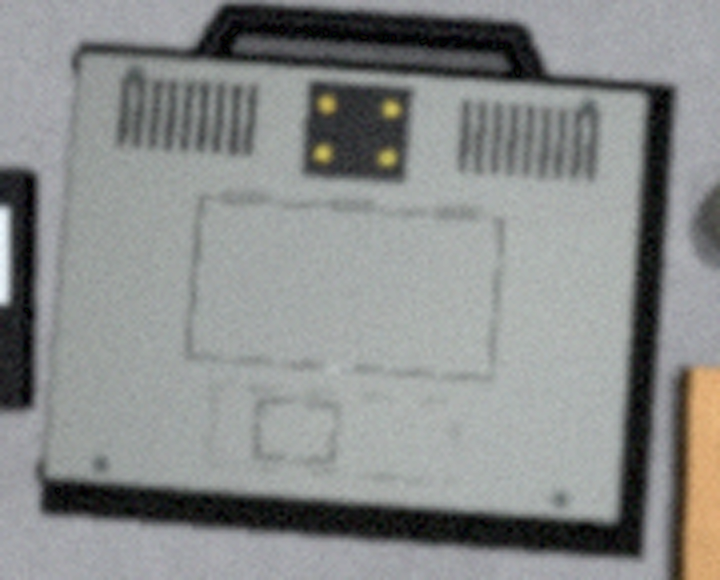

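View pics/sidec.png

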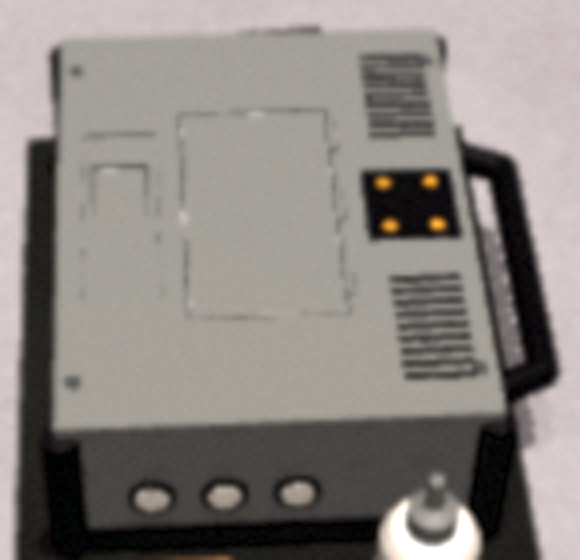

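```bash
cat > h.py <<'E'
import numpy as np, cv2
from cell import env
def cam(n): 
    c=env.camera_info(n); return c
def proj(n,P,T=None):
    c=cam(n); T=c["pose"] if T is None else T
    p=(np.atleast_2d(P)-T[:3,3])@T[:3,:3]
    s=p[:,:2]/p[:,2:]; s=s*(1+c["k1"]*(s**2).sum(1,keepdims=True))
    return s@np.diag([c["K"][0,0],c["K"][1,1]])+c["K"][:2,2]
E
python3 - <<'E'
from h import *
from scipy.optimize import least_squares
M=np.array([[43,84],[43,-84],[-46,-84],[-46,84]])/1000
t=np.array([[202,197],[502,218],[492,377],[188,357]])/4+[140-.375,110-.375]
s=np.array([[327,108],[350,313],[187,317],[180,113]])/4+[190-.375,105-.375]
# triangulate each
for i in range(4):
    r=least_squares(lambda X:np.r_[proj("top",X)[0]-t[i],proj("side",X)[0]-s[i]],[.5,.05,.1])
    print(M[i],r.x.round(4),r.fun.round(2))
def W(v,m):
    c,q=np.cos(v[2]),np.sin(v[2]); R=np.array([[c,-q],[q,c]])
    return np.c_[m@R.T+v[:2],np.full(len(m),v[3])]
r=least_squares(lambda v:np.r_[(proj("top",W(v,M))-t).ravel(),(proj("side",W(v,M))-s).ravel()],[.5,.05,0,.12])
v=r.x;print(v,np.degrees(v[2]),r.fun.round(2))
rt=least_squares(lambda u:(proj("top",W(np.r_[u,.12],M))-t).ravel(),[.5,.05,0]).x;print("top only",rt)
b=np.array([[256,398],[337,405],[333,463],[256,458]])/4+[139.625,109.625]
bw=[]
for p in b:
    x=least_squares(lambda m:proj("top",W(v,m[None]))[0]-p,[-.08,0]).x;bw.append(x)
bw=np.array(bw);print((bw*1000).round(1),bw.mean(0)*1000)
print("button world",W(v,bw.mean(0)[None]),"nom x",W(v,np.array([[-.083,bw.mean(0)[1]]])))
E
```

```text
[0.043 0.084] [0.6221 0.1922 0.1235] [ 0.03 -0.41 -0.45  0.05]
[ 0.043 -0.084] [0.6133 0.025  0.121 ] [ 0.01 -0.11 -0.11  0.01]
[-0.046 -0.084] [0.5239 0.0289 0.1233] [-0.02  0.22  0.22 -0.01]
[-0.046  0.084] [0.5327 0.1977 0.1224] [ 0.02 -0.34 -0.38  0.02]
[ 0.57447863  0.11080809 -0.05326077  0.12266751] -3.0516173716199293 [-0.   -0.26  0.18 -0.05 -0.26  0.15  0.25 -0.47 -0.56  0.26 -0.2  -0.37
  0.28  0.01 -0.24  0.07]
top only [ 0.57431296  0.11108967 -0.04830888]
[[ -66.9   44.9]
 [ -67.4   -0.2]
 [ -99.5   -0.4]
 [-100.    42.3]] [-83.46768088  21.65111951]
button world [[0.49228192 0.13687196 0.12266751]] nom x [[0.49274894 0.13684706 0.12266751]]
```

```bash
cat >> h.py <<'E'
from scipy.spatial.transform import Rotation as Ro
def plan(P,yaw=np.radians(176.95)):
    s=env.get_state(); R=Ro.from_euler("xyz",s["orientation"]); R2=Ro.from_euler("xyz",[np.pi,0,yaw])
    d=R.inv().apply(np.array(P)-s["ee_pos"])*100; w=np.degrees((R.inv()*R2).as_rotvec())
    print("t",s["t"],"pos",s["ee_pos"].round(4),"F",s["wrist_force"].round(2),"grip",s["grip_width"].round(4)); print("d cm",d.round(2),"w",w.round(2))
E
python3 -c "
from h import *
plan([.4925,.137,.205])"
```

```text
Traceback (most recent call last):
  File "h.py", line 14, in plan
    print("t",s["t"],"pos",s["ee_pos"].round(4),"F",s["wrist_force"].round(2),"grip",s["grip_width"].round(4)); print("d cm",d.round(2),"w",w.round(2))
                                                                                     ^^^^^^^^^^^^^^^^^^^^^
AttributeError: 'float' object has no attribute 'round'
```

```bash
sed -i 's/s\["grip_width"\].round(4)/round(s["grip_width"],4)/' h.py
python3 -c "
from h import *
plan([.4925,.137,.205])"
```

```text
t 0.15 pos [0.1925 0.515  0.205 ] F [ 0.16 -0.26 -0.71] grip 0.0939
d cm [-4.133e+01 -2.490e+01  2.000e-02] w [-5.000e-02 -1.000e-02 -1.745e+01]
```

Call:
arm_command:
  steps: "1 -4 -2.4 0 0 0 -4; 1 -9 -5.4 0 0 0 -8; 1 -14 -8.4 0 0 0 -12; 1 -19 -11.4 0 0 0 -15; 1 -23 -13.9 0 0 0 -17.5"
  grip_force: 20

```text
t: 0.78
ee_pos: [0.3604, 0.3026, 0.2054]
orientation: [-3.142, 0.0, 3.09]
wrist_force: [0.5, 0.3, -0.1]
grip_width: 0.0476
```

```bash
python3 -c "
from h import *
plan([.4925,.137,.205])"
```

```text
t 0.775 pos [0.3604 0.3026 0.2054] F [ 0.5   0.3  -0.09] grip 0.0476
d cm [-14.05 -15.86   0.05] w [-0.   0.   0.1]
```

Call:
arm_command:
  steps: "1 -3.5 -4 0 0 0 0; 1 -7 -8 0 0 0 0; 1 -11 -12.4 0 0 0 0; 1 -14 -15.8 0 0 0 0; 1 -14 -15.8 0 0 0 0"

```text
t: 1.4
ee_pos: [0.492, 0.1372, 0.2049]
orientation: [-3.141, -0.001, 3.086]
wrist_force: [0.4, 0.3, 0.3]
grip_width: 0.0006
```

```bash
python3 - <<'E'
from h import *
plan([.4925,.137,.205])
a=env.grab_frame("wrist")[:,:,::-1]
a=cv2.convertScaleAbs(cv2.resize(a,(800,600),interpolation=cv2.INTER_CUBIC),alpha=1.6,beta=-20)
cv2.imwrite("pics/w1.png",a)
plan([.4925,.137,.205])
E
```

```text
t 1.4 pos [0.492  0.1372 0.2049] F [0.39 0.26 0.32] grip 0.0006
d cm [-0.06 -0.01 -0.01] w [-0.02 -0.04 -0.15]
t 1.45 pos [0.4911 0.1384 0.205 ] F [ 0.49  0.73 -0.44] grip 0.0004
d cm [-0.15 -0.14 -0.  ] w [-0.01 -0.05 -0.08]
```

View pics/w1.png

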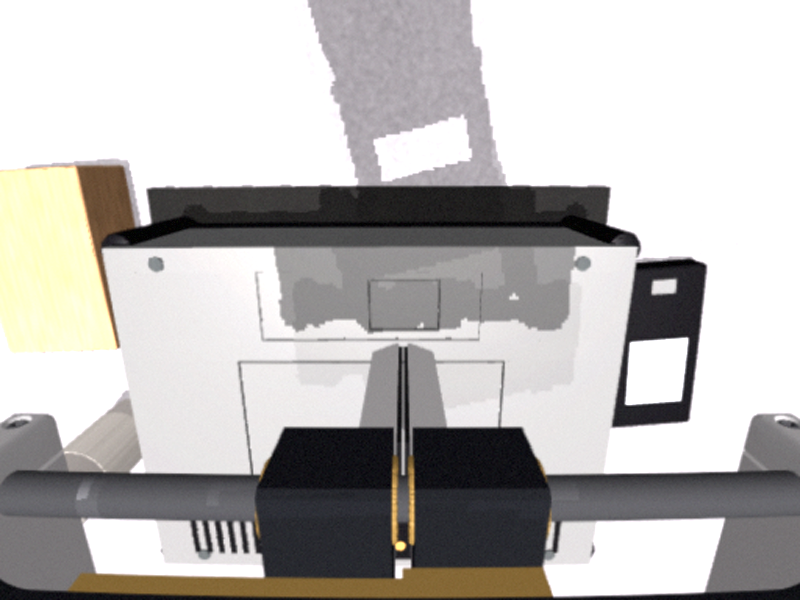

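The wrist picture shows the button's outline at about (369–439, 279–331), the release panel at 262–481 × 272–340, and the closed fingers ahead of it.

```bash
python3 - <<'E'
from h import *
from scipy.optimize import least_squares
# pose at time of picture
T=np.eye(4);T[:3,:3]=Ro.from_euler("xyz",[-3.141,-.001,3.086]).as_matrix();T[:3,3]=[.492,.1372,.2049]
C=T@env.camera_info("wrist")["tool_from_camera"]
sc=384/600
v=[.5745,.1108,-.0533]
for n,p in dict(b00=(369,279),b10=(439,279),b11=(439,331),b01=(369,331),p0=(262,340),p1=(481,340),d0=(239,362),d1=(503,362)).items():
    z=.118
    x=least_squares(lambda X:proj("wrist",[X[0],X[1],z],C)[0]-np.array(p)*sc,[.5,.1]).x
    c,s=np.cos(v[2]),np.sin(v[2]); d=x-v[:2]
    print(n,x.round(4),(np.array([c*d[0]+s*d[1],-s*d[0]+c*d[1]])*1000).round(1))
E
```

```text
b00 [0.476  0.1174] [-98.7   1.4]
b10 [0.4783 0.1598] [-98.7  43.8]
b11 [0.5118 0.1587] [-65.1  44.5]
b01 [0.5094 0.1149] [-65.2   0.6]
p0 [0.5119 0.0468] [-59.1 -67.3]
p1 [0.5194 0.185 ] [-59.   71.2]
d0 [0.5262 0.0297] [-44.  -83.6]
d1 [0.5353 0.1991] [-43.9  86. ]
```

Call:
arm_command:
  steps: "1 -0.1 -0.1 3 0 0 0; 1 -0.2 -0.1 6 0 0 0; 1 -0.2 -0.1 7.8 0 0 0; 1 -0.2 -0.1 7.8 0 0 0; 1 -0.2 -0.1 7.8 0 0 0"

```text
t: 2.08
ee_pos: [0.493, 0.1388, 0.1284]
orientation: [3.141, 0.001, 3.09]
wrist_force: [0.4, 0.2, 0.1]
grip_width: 0.0003
```

Call:
arm_command:
  steps: "1 0 0 0.3 0 0 0; 1 0 0 0.5 0 0 0; 1 0 0 0.7 0 0 0; 1 0 0 0.8 0 0 0; 1 0 0 0.8 0 0 0"

```text
t: 2.7
ee_pos: [0.4929, 0.1382, 0.1194]
orientation: [-3.142, -0.0, 3.089]
wrist_force: [-0.7, -0.5, -0.1]
grip_width: 0.0004
```

Call:
arm_command:
  steps: "1 0 0 0.1 0 0 0; 1 0 0 0.2 0 0 0; 1 0 0 0.3 0 0 0; 1 0 0 0.3 0 0 0"

```text
t: 3.2
ee_pos: [0.4929, 0.1382, 0.1165]
orientation: [-3.142, 0.0, 3.089]
wrist_force: [-1.2, -0.5, 3.1]
grip_width: 0.0005
```

Call:
arm_command:
  steps: "1 0 0 0.1 0 0 0; 1 0 0 0.1 0 0 0"

```text
t: 3.45
ee_pos: [0.4929, 0.1382, 0.1155]
orientation: [3.142, 0.0, 3.089]
wrist_force: [-1.7, 0.2, 4.4]
grip_width: 0.0005
```

Call:
arm_command:
  steps: "1 0 0 0.1 0 0 0; 1 0 0 0.1 0 0 0"

```text
t: 3.7
ee_pos: [0.4929, 0.1382, 0.1145]
orientation: [3.142, 0.0, 3.089]
wrist_force: [-0.5, -0.1, 4.8]
grip_width: 0.0001
```

The button is giving (about 4.8 N at roughly 2 mm); I'll go on in small steps.

Call:
arm_command:
  steps: "1 0 0 0.1 0 0 0; 1 0 0 0.1 0 0 0"

```text
t: 3.95
ee_pos: [0.4929, 0.1382, 0.1134]
orientation: [-3.142, 0.0, 3.089]
wrist_force: [-1.0, 1.0, 3.1]
grip_width: 0.0005
```

Call:
arm_command:
  steps: "1 0 0 0.1 0 0 0; 1 0 0 0.1 0 0 0"

```text
t: 4.2
ee_pos: [0.4929, 0.1382, 0.1125]
orientation: [-3.142, 0.0, 3.089]
wrist_force: [-2.6, 0.8, 5.5]
grip_width: 0.0004
```

```bash
python3 - <<'E'
from h import *
a=env.grab_frame("side")[:,:,::-1][80:270,160:400]
cv2.imwrite("pics/s2.png",cv2.convertScaleAbs(cv2.resize(a,None,fx=3,fy=3,interpolation=cv2.INTER_CUBIC),alpha=1.6,beta=-20))
E
```

```text
(no output)
```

View pics/s2.png

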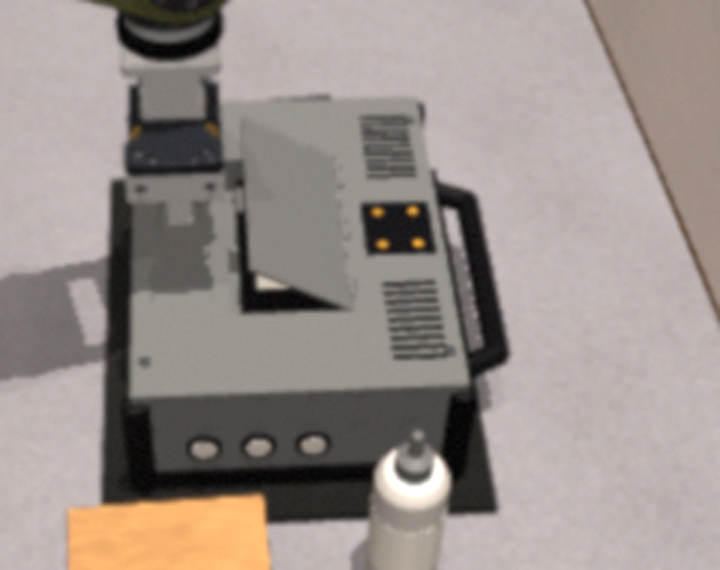

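The door has sprung up (free edge now at about column 245 in the enlarged crop). I'll lift the finger straight out of the recess.

Call:
arm_command:
  steps: "1 0 0 -1.5 0 0 0; 1 0 0 -3.5 0 0 0; 1 0 0 -5.3 0 0 0; 1 0 0 -5.3 0 0 0; 1 0 0 -5.3 0 0 0"

```text
t: 4.88
ee_pos: [0.4926, 0.1381, 0.1649]
orientation: [-3.141, -0.001, 3.089]
wrist_force: [-0.3, 0.2, 0.1]
grip_width: 0.0009
```

```bash
python3 - <<'E'
from h import *
a=env.grab_frame("side")[:,:,::-1][80:270,160:400]
cv2.imwrite("pics/s3.png",cv2.convertScaleAbs(cv2.resize(a,None,fx=3,fy=3,interpolation=cv2.INTER_CUBIC),alpha=1.6,beta=-20))
v=[.5745,.1108,-.0533];c,s=np.cos(v[2]),np.sin(v[2])
W=lambda x,y,z:[v[0]+c*x-s*y,v[1]+s*x+c*y,z]
for th in (.9,1.1,1.3): print(th,(proj("side",[W(.043-.089*np.cos(th),y,.118+.089*np.sin(th)) for y in(.084,-.084)])-[160,80]).round(1)*3)
for n,p in dict(a=(-.04,.012,.165),b=(0,.012,.165),c=(.03,.012,.165),d=(.055,.012,.165)).items(): plan(W(*p))
E
```

```text
0.9 [[264.9  95.4]
 [276.6 247.5]]
1.1 [[284.1  85.2]
 [298.2 237.3]]
1.3 [[305.7  78.3]
 [322.2 229.8]]
t 4.925 pos [0.4925 0.1381 0.1647] F [ 0.21 -0.04 -0.13] grip 0.0003
d cm [-4.33 -1.1  -0.03] w [-0.02 -0.07  0.05]
t 4.925 pos [0.4925 0.1381 0.1647] F [ 0.21 -0.04 -0.13] grip 0.0003
d cm [-8.33 -1.1  -0.04] w [-0.02 -0.07  0.05]
t 4.925 pos [0.4925 0.1381 0.1647] F [ 0.21 -0.04 -0.13] grip 0.0003
d cm [-11.33  -1.1   -0.04] w [-0.02 -0.07  0.05]
t 4.925 pos [0.4925 0.1381 0.1647] F [ 0.21 -0.04 -0.13] grip 0.0003
d cm [-13.83  -1.11  -0.04] w [-0.02 -0.07  0.05]
```

View pics/s3.png

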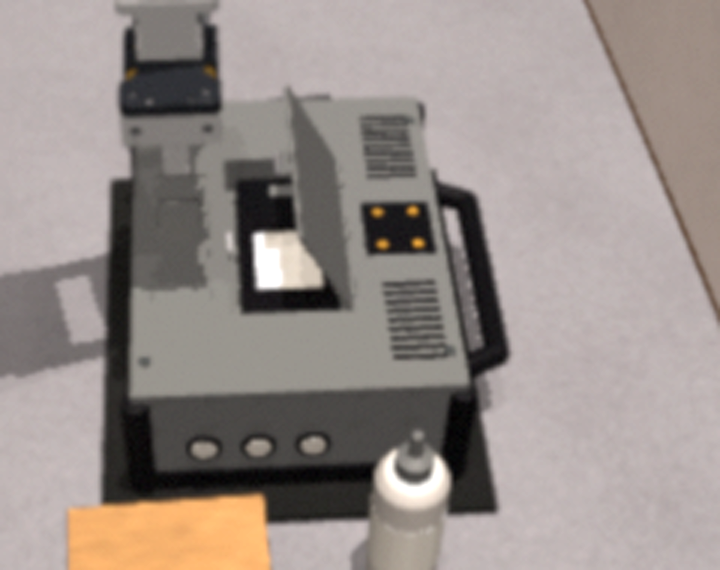

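The door stands at 1.1 rad: the picture matches my projection (free edge top at (290,88)). Now to push it.

Call:
arm_command:
  steps: "1 -2 -0.3 0 0 0 0; 1 -4.5 -0.7 0 0 0 0; 1 -6.5 -1 0 0 0 0; 1 -8 -1.1 0 0 0 0; 1 -8.5 -1.1 0 0 0 0"

```text
t: 5.55
ee_pos: [0.5773, 0.1226, 0.1644]
orientation: [-3.141, -0.001, 3.089]
wrist_force: [0.1, 0.3, -0.4]
grip_width: 0.0001
```

Call:
arm_command:
  steps: "1 -0.5 0 0 0 0 0; 1 -1 0 0 0 0 0; 1 -1.5 0 0 0 0 0; 1 -2 0 0 0 0 0; 1 -2.5 0 0 0 0 0"

```text
t: 6.18
ee_pos: [0.6024, 0.1215, 0.1655]
orientation: [-3.142, 0.0, 3.089]
wrist_force: [-0.5, 0.0, 0.2]
grip_width: 0.0006
```

Call:
arm_command:
  steps: "1 -0.4 0 0 0 0 0; 1 -0.8 0 0 0 0 0; 1 -1.2 0 0 0 0 0; 1 -1.6 0 0 0 0 0; 1 -1.6 0 0 0 0 0"

```text
t: 6.8
ee_pos: [0.6183, 0.1206, 0.1654]
orientation: [3.142, -0.0, 3.089]
wrist_force: [0.9, -0.2, 0.5]
grip_width: 0.0006
```

```bash
python3 - <<'E'
from h import *
a=env.grab_frame("side")[:,:,::-1][80:270,160:400]
cv2.imwrite("pics/s4.png",cv2.convertScaleAbs(cv2.resize(a,None,fx=3,fy=3,interpolation=cv2.INTER_CUBIC),alpha=1.6,beta=-20))
v=[.5745,.1108,-.0533];c,s=np.cos(v[2]),np.sin(v[2])
W=lambda x,y,z:[v[0]+c*x-s*y,v[1]+s*x+c*y,z]
for th in (1.57,1.7,1.85,1.95): print(th,(proj("side",[W(.043-.089*np.cos(th),y,.118+.089*np.sin(th)) for y in(.084,-.084)])-[160,80]).round(1)*3)
plan(W(.055,.012,.165))
E
```

```text
1.57 [[336.3  74.1]
 [356.4 225.6]]
1.7 [[351.   74.7]
 [372.9 225.9]]
1.85 [[367.8  77.1]
 [391.2 228. ]]
1.95 [[378.3  79.5]
 [402.9 230.7]]
t 6.85 pos [0.6181 0.1206 0.1654] F [-0.37  0.41  0.18] grip 0.0005
d cm [-1.2  -0.01  0.04] w [-0.   -0.01  0.05]
```

View pics/s4.png

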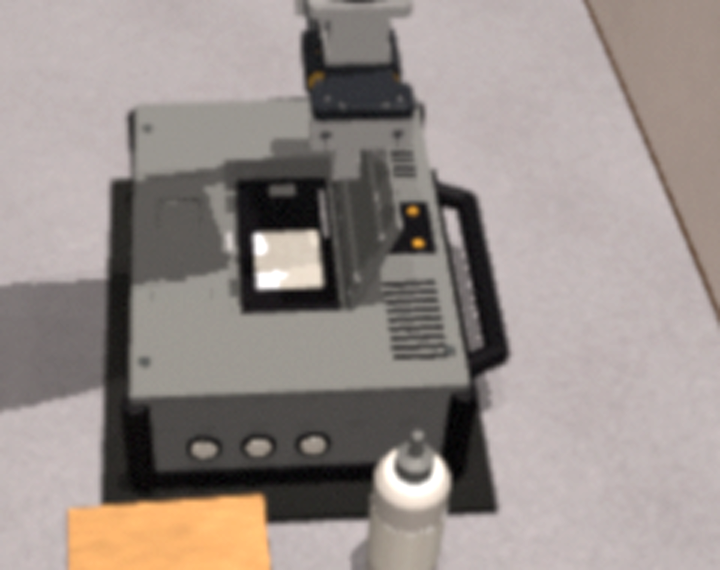

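The door's near free corner is at (402,235), which is where 1.95 rad projects (403,231). I'll back off and then go up.

Call:
arm_command:
  steps: "1 1.5 0 0 0 0 0; 1 4 0 0 0 0 0; 1 8 0 -1 0 0 0; 1 12 0 -4 0 0 0; 1 16 0 -8 0 0 0"

```text
t: 7.48
ee_pos: [0.4566, 0.129, 0.2458]
orientation: [-3.141, -0.001, 3.089]
wrist_force: [-0.4, 0.5, 0.7]
grip_width: 0.0007
```

Call:
arm_command:
  steps: "1 2 0 -2 0 0 0; 1 2 0 -2 0 0 0; 1 2 0 -2 0 0 0; 1 2 0 -2 0 0 0; 1 2 0 -2 0 0 0"

```text
t: 8.1
ee_pos: [0.4385, 0.1299, 0.2646]
orientation: [-3.141, -0.001, 3.089]
wrist_force: [0.0, 0.5, -0.3]
grip_width: 0.0003
```

```bash
python3 - <<'E'
from h import *
a=env.grab_frame("side")[:,:,::-1][80:270,160:400]
cv2.imwrite("pics/s5.png",cv2.convertScaleAbs(cv2.resize(a,None,fx=3,fy=3,interpolation=cv2.INTER_CUBIC),alpha=1.6,beta=-20))
a=env.grab_frame("top")[:,:,::-1]
cv2.imwrite("pics/t5.png",cv2.convertScaleAbs(cv2.resize(a[80:280,90:370],None,fx=2.8,fy=2.8),alpha=1.6,beta=-20))
plan([.45,.12,.25])
E
```

```text
t 8.2 pos [0.4385 0.13   0.265 ] F [-0.    0.11  0.54] grip 0.0007
d cm [-1.2  -0.94  1.5 ] w [-0.01 -0.05  0.04]
```

View pics/s5.png

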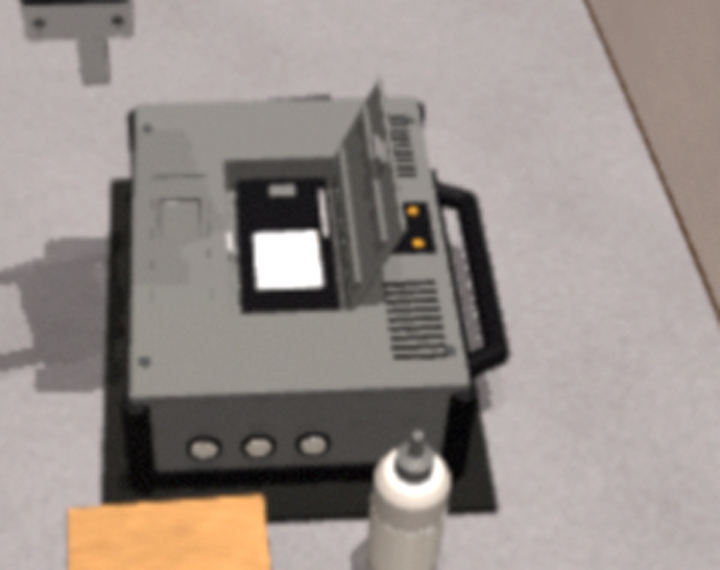

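View pics/t5.png

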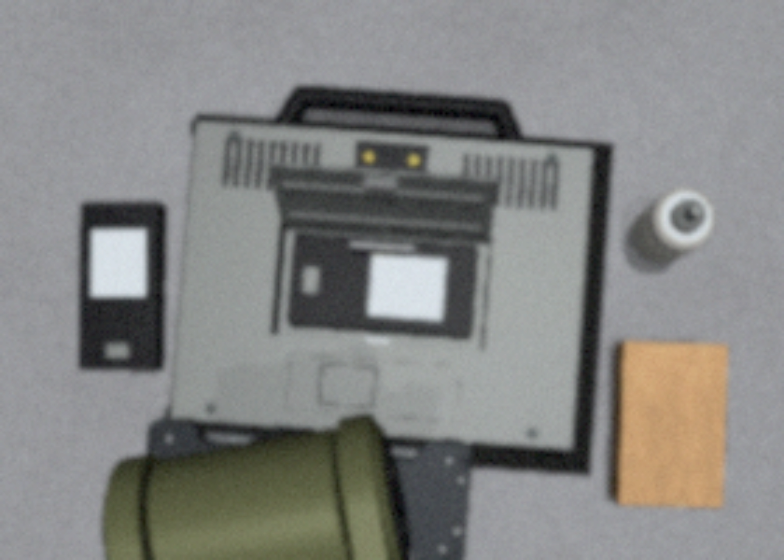

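The door rests fully back, with its corners at (378,82) and (402,233) against (378,80) and (403,231) expected for 1.95 rad. The button outline is back, the battery is in its bay, and the bottle, carton and spare battery look unmoved.

```bash
python3 -c "
from cell import env
print(env.finish_job())"
```

```text
the job is handed in; nothing more can be done
None
```

The battery door is open and resting back at its stop, and the job is handed in. No verdict was reported, so this rests on my own checks.

- **Finding the button:** I read its outline in the top picture, about 22 mm towards +y from the panel's middle. The wrist picture agreed to within about 2 mm.
- **Pressing it:** I pressed with the closed fingers in 1 mm steps. The door sprang up when the button was about 4 mm in. The highest wrist reading was about 6 N, well under the 80 N limit.
- **Pushing the door:** I pushed it slowly with under 1 N, backed off, and the arm is clear, touching nothing.

**Last pictures, about 1 s after backing off:**
- The door's corners are within 2–3 enlarged pixels of where 1.95 rad should appear.
- The battery is in its bay, and the bottle, carton and spare battery look unmoved.
- The button's outline looks normal. I judged its return by eye and did not measure it.

None of my checks failed. The only mismatch was a panel height about 3 mm too high from the cameras; touching the button at 116.5 mm matched the stated height.

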